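Draw a portion of tea balls and tip it into the carton

TASK

Draw one portion from the tea-ball dispenser: pull its sprung gate out to its stop and hold it there until all three balls have rolled into the scoop waiting under the chute, then ease the gate back home rather than letting it snap shut. Then pick up the scoop, tip all three balls into the open carton, and set the empty scoop down flat and upright on the table. Leave the carton and the other goods standing where they are.

Things in the scene. Friction and masses are not known exactly. Their poses are not given: they have to be found in the camera images.
- dispenser: Fixed dispenser: straight open aluminium chute, 36 mm wide inside, 165 long, sloping 12 deg. Origin on the table below its low open end (outlet). Own +y points uphill (balls roll to -y); gate handle on the -x side. Chute floor 64 mm up at the outlet; walls 93 mm up there, 128 uphill. Grey foot x -65..65, y 40..170. Gate guide x -80..-24, y 21..41, up to 97 high. Place and yaw vary.
- gate (a joint): Sprung gate, a steel blade across the chute. Value = pull along the dispenser's -x, in m: 0 home (shut), 0.060 at the stop. Spring pulls home with about 4 N at home, 8.5 N at the stop. Balls get past only in about the last 8 mm before the stop; shutting it on a passing ball pinches the ball. Moving mass 0.2 kg.
- gate_grip (a point): Grip point of the gate's pull handle, an upright black plate 12 mm thick (dispenser's x), 60 mm wide (y), 73 to 147 mm above the table. Point on its middle, 131 mm up; at home at x -112, y 31 mm in the dispenser's frame. Pinch its 12 mm from above; the blade (top at 104 mm) runs from it to the chute. Axes as the dispenser's.
- scoop: White plastic scoop, black handle, 0.12 to 0.26 kg, on the table. Pan 90 long, 104 wide, side and back walls 52 high. Origin: centre of the pan's underside. Own +x = open front, at first facing the dispenser's +y about 10 mm clear of the outlet; handle at -x. Floor rises 18 deg from 5 mm at the back to 36 mm at the front edge: balls stay at the back; tipping the front about 50 deg down empties it.
- scoop_grip (a point): Grip point on the scoop's handle: 108 mm behind the pan's origin, 41 mm above its underside. The handle is a straight bar 22 mm wide, 18 mm thick, level, from 45 to 157 mm behind the origin. Axes as the scoop's.
- scoop_lip (a point): Middle of the scoop's front floor edge, over which the balls pour: 45 mm ahead of the pan's origin, 36 mm above its underside.
- carton: Open black carton, brown inside, 160 mm (own x) by 140 mm (own y), 70 mm high, walls and floor 4 mm, about 0.35 kg, loose on the table. Origin: centre of its underside.
- ball0_center (a point): Centre of a foil-wrapped pressed-tea ball, 30 mm across, 14 g; the lowest of three lying in a row in the chute behind the gate.
- ball1_center (a point): Centre of the second, like ball, behind the first.
- ball2_center (a point): Centre of the third, like ball, uppermost.
- pack: Bystander: closed black pack, 120 x 75 x 60 mm high. Origin under its centre.
- brick: Bystander: foil vacuum brick, 85 x 60 x 40 mm high. Origin under its centre.
- tin: Bystander: round tin, 72 mm across, 110 mm high. Origin under its centre.
There are look-alikes about, which are no part of the job. Leave any pink or yellow look-alike of the scoop alone.

How it is judged:
By the outcome, as a careful person would: the job done as asked, in the order asked, and still so for the second after the job is handed in, with the robot touching nothing.
It also fails if it takes over 72 s, if anything falls off the work surface, if the arm or the gripper's body presses on something with over 40 N, if the wrist force passes 120 N, or if a joint passes its speed limit or range.

ROBOT

A 6-joint arm with a two-finger parallel gripper is mounted at the origin on the work surface. World frame = base frame: x ahead of the robot, y to its left, z up, the work surface at z = 0. Lengths are in m, angles in rad, forces in N, time in s.
With the tool pointing down it reaches from about 0.325 to 0.775 m from the base axis. Payload 9.3 kg.
Tool frame: the origin (TCP) lies at the very end of the fingers, on their centre line; the grasp point (between the pads) lies 19 mm behind it; z points along the fingers, y is the line along which they close (so a half turn about z gives the same grasp; the last joint's range is limited). The gripper opens to 85 mm and grips with 20 to 120 N. Pads are 22 mm wide; open, the fingers measure 114 mm over their backs; the gripper's body (76 mm by 85 mm) begins 54 mm behind the grasp point. The pads swing forward as they close: fully open they stand 13 mm farther back than shut.
Start: joints at [-1.422, 0.259, 0.021, 1.334, 0, 1.418], TCP at [0.163, -0.525, 0.231] pointing down, gripper open.
Joint ranges: [-3.04, 3.04], [-0.91, 1.82], [-1.04, 1.36], [-1.92, 1.95], [-1.52, 1.45], [-3.14, 3.14]. Speed limits (rad/s): [2.22, 2.22, 2.79, 3.14, 3.14, 3.14].

INTERFACE

Orientations are given as a unit quaternion [w, x, y, z].
In Python, from cell import status, viewer, finish_job gives the robot as it stands.
- The arm moves only by the tool drive_tool, never from a script. Its argument "moves" is a list of rows, each an object of numbers: "gripper": the finger opening in m, from 0 to 0.0854; "dx", "dy", "dz": the shift along the world's x, y, z in m; "ax", "ay", "az": the turn, a rotation vector about the world's x, y, z in degrees. In form: [{"gripper": .., "dx": .., "dy": .., "dz": .., "ax": .., "ay": .., "az": ..}, ...]. A call has 1 to 10 rows; each row shifts and turns the commanded pose from where the row before left it; what a row does not reach is not made up. A row lasts 1/10 s, in which the tool goes at most 50 mm and 8.59 degrees, less where a joint would pass 70% of its speed; a pose out of reach is approached as far as the arm can. A call with a gripper value outside its range is refused whole. The fingers move at their own pace and stop on an object; "newtons" is the grip in N (left out, the last holds). Time passes only in rows, so rows that do not move let the fingers close. It gives the time, the measured TCP pose, the force, the opening and the grip force at its end, in the units of the state.
- status.get_obs(): the state, without advancing time (a new reading comes with each control period).
- viewer.grab_frame(name): name is "scene" or "top"; returns a dict with "pixels" (480x640x3 uint8, red, green, blue), "range_z" (480x640 float32, m along the optical axis (not along the pixel's ray), 0 where there is no reading), "fx", "fy", "cx", "cy" (pixels), "D" ([k1, k2, p1, p2, k3] as OpenCV has them; the pictures are not rectified), "T" (4x4, takes a point from camera to world coordinates). Camera axes: x right, y down, z forward; pixel columns grow to the right and rows downward; lengths in m; the calibration is good to about 2 mm. A picture is of the moment at which its call begins.
- finish_job(): hands the job in; it is judged then, once.
The state is a dict: "time": time; "joints": joint angles; "qvel": joint speeds; "joint_torque": joint torques, N m; "tcp_pos": TCP position; "ee_rot": TCP orientation; "contact_force": force on the tool from outside, world axes, zero at the start; "moment": the same for the moment, N m; "gripper_width": finger opening in m; "grasp_force": force on a finger pad.
Only numpy, scipy, OpenCV 4.12 (cv2) and the standard library are available. Lean on these libraries where they do the work, as an engineer would, in place of code of your own. Each camera call takes 0.05 s, during which the arm holds its last target. There are 200 camera calls.

## Working session

There is one attempt and no reset: what is moved stays moved. The work goes in short steps, Python scripts to look and compute and a tool call to move; the robot and the scene stay as the last step left them, time stands still between calls to the robot, and variables do not carry over. Pictures are saved under pics/ and viewed, at most 10 in all, crops included, and the job is handed in when it is done.

Besides the shell and the picture viewer there is one more tool, called after "Request:" by a JSON object that holds its "op" and its "data". drive_tool: Moves the arm, as the interface text tells. Its arguments: {"type":"object","properties":{"moves":{"type":"array","items":{"type":"object","properties":{"gripper":{"type":"number"},"dx":{"type":"number"},"dy":{"type":"number"},"dz":{"type":"number"},"ax":{"type":"number"},"ay":{"type":"number"},"az":{"type":"number"}}}},"newtons":{"type":"number"}},"required":["moves"]}

```bash
mkdir -p pics; ls; cat > h.py <<'E'
import numpy as np, cv2, pickle
from cell import status, viewer, finish_job
def grab(n,save=None):
    f=viewer.grab_frame(n)
    if save: cv2.imwrite(save,f["pixels"][:,:,::-1])
    pickle.dump(f,open(n+'.pkl','wb'))
    return f
def cam(f):
    K=np.array([[f["fx"],0,f["cx"]],[0,f["fy"],f["cy"]],[0,0,1]]);return K,np.array(f["D"],float),np.array(f["T"])
def pts(f):
    """world point per pixel from depth"""
    K,D,T=cam(f);h,w=f["range_z"].shape
    u,v=np.meshgrid(np.arange(w),np.arange(h))
    n=cv2.undistortPoints(np.stack([u,v],-1).reshape(-1,1,2).astype(float),K,D).reshape(h,w,2)
    P=np.concatenate([n,np.ones((h,w,1))],-1)*f["range_z"][...,None]
    return P@T[:3,:3].T+T[:3,3]
def ray(f,uv,z):
    K,D,T=cam(f)
    n=cv2.undistortPoints(np.array(uv,float).reshape(-1,1,2),K,D).reshape(-1,2)
    d=np.c_[n,np.ones(len(n))]@T[:3,:3].T;o=T[:3,3]
    return o+d*((z-o[2])/d[:,2])[:,None]
E
python3 - <<'E'
from h import *
a=grab("scene","pics/s0.png");b=grab("top","pics/t0.png")
for f in(a,b): print(f["T"].round(3).tolist(),f["fx"],f["D"])
print(status.get_obs())
E
```

```text
pics
[[0.692, 0.462, -0.555, 1.243], [0.722, -0.45, 0.526, -0.715], [-0.007, -0.764, -0.645, 1.032], [0.0, 0.0, 0.0, 1.0]] 519.9718082003026 [-0.15395302  0.          0.          0.          0.        ]
[[0.01, -0.999, 0.045, 0.354], [-1.0, -0.01, -0.007, 0.059], [0.008, -0.045, -0.999, 1.563], [0.0, 0.0, 0.0, 1.0]] 610.476429361342 [-0.00236027  0.          0.          0.          0.        ]
{'time': 0.1, 'joints': array([-1.42160447e+00,  2.59068479e-01,  2.08679604e-02,  1.33373284e+00,
        3.94607538e-05,  1.41820281e+00]), 'qvel': array([-0.0003717 , -0.00122185,  0.00180035, -0.00209954, -0.00155264,
        0.00085711]), 'joint_torque': array([ 4.44556194e-03, -5.56697273e+01,  3.45069194e+01,  1.17530496e-02,
       -1.87107994e-04,  1.89333980e-05]), 'tcp_pos': array([ 0.16344569, -0.52488528,  0.2307752 ]), 'ee_rot': array([-5.68480139e-04,  9.88637124e-01,  1.50320701e-01,  2.06972904e-05]), 'contact_force': array([-0.38551132,  0.55985257,  0.03852637]), 'moment': array([-0.03910407,  0.091356  ,  0.01057402]), 'grasp_force': 0.0, 'gripper_width': 0.0853984601591293}
```

View pics/s0.png

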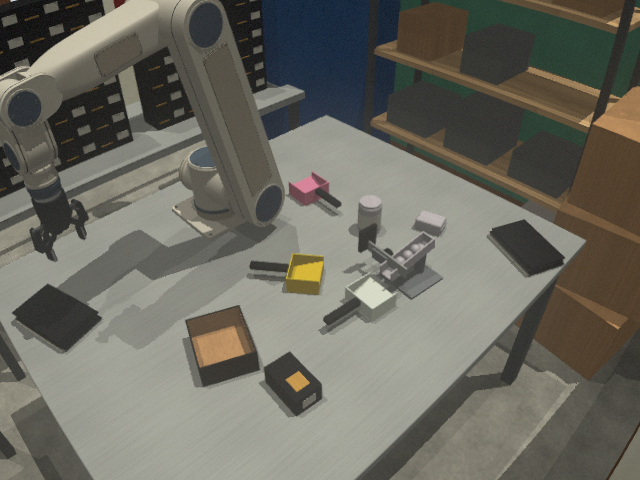

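View pics/t0.png

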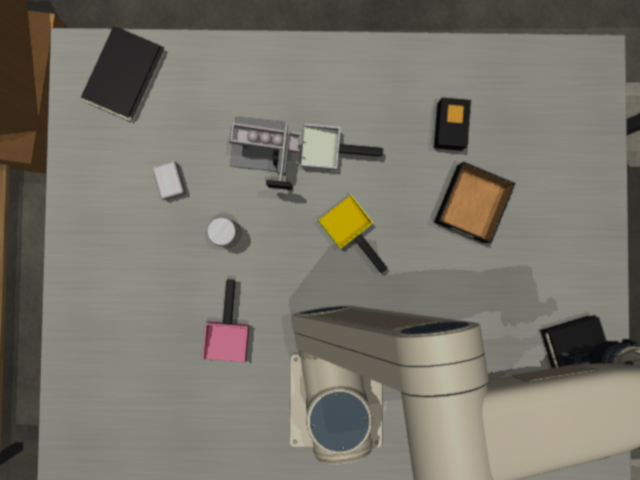

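Look-alikes in top: scoop candidates are white (320,148), yellow (345,222), pink (227,342); I choose the white one, at the chute outlet. Black carton candidates are the open brown-inside one (475,203), pack (452,123) and flat black cases (123,73) and (575,340); I choose (475,203). The gate handle is the black plate at (280,184), as against the scoop handles at (360,152) and (370,255). I'll check with a crop and measure.

```bash
cat > m.py <<'E'
from h import *
f=pickle.load(open('top.pkl','rb'));P=pts(f);I=f["pixels"].astype(int)
hsv=cv2.cvtColor(f["pixels"],cv2.COLOR_RGB2HSV).astype(int)
V,U=np.mgrid[:480,:640]
def roi(u0,u1,v0,v1): return (U>=u0)&(U<=u1)&(V>=v0)&(V<=v1)
def rect(m,z=None,name=''):
    m=cv2.morphologyEx(m.astype(np.uint8),cv2.MORPH_OPEN,np.ones((2,2)))
    n,l,s,c=cv2.connectedComponentsWithStats(m);k=1+s[1:,4].argmax();m=l==k
    zz=np.percentile(P[m][:,2],[5,50,95]) 
    v,u=np.nonzero(m);w=ray(f,np.c_[u,v],zz[2] if z is None else z)[:,:2]
    (c,sz,a)=cv2.minAreaRect((w*1000).astype(np.float32))
    print(name,m.sum(),'c',np.round(c,1),'size',np.round(sz,1),'ang',round(a,1),'z',zz.round(3), 'bbox',u.min(),u.max(),v.min(),v.max());return m
Z=P[...,2];dark=hsv[...,2]<60
rect(roi(295,345,118,178)&(Z>.03)&(hsv[...,1]<60)&(hsv[...,2]>140),.052,'scoop pan')
rect(roi(340,390,140,162)&(Z>.025),.05,'scoop handle')
rect(roi(262,296,172,195)&(Z>.11),.147,'gate handle')
rect(roi(425,520,155,250)&(Z>.03),.07,'carton')
rect(roi(428,475,90,155)&(Z>.02),.06,'pack')
rect(roi(150,190,155,205)&(Z>.015),.04,'brick')
rect(roi(200,245,210,255)&(Z>.03),.11,'tin')
rect(roi(222,303,110,175)&(Z>.07)&(V<160),None,'chute')
rect(roi(222,300,110,175)&(Z>.0035)&(Z<.03),None,'foot')
g=f["pixels"][95:215,215:395,::-1]
s=pickle.load(open('scene.pkl','rb'))["pixels"][200:335,310:460,::-1]
cv2.imwrite('pics/c0.png',np.hstack([cv2.resize(g,(480,320)),cv2.resize(s,(320,320))]))
E
python3 m.py
```

```text
scoop pan 28 c [638.1 103.4] size [25.1  5. ] ang 0.6 z [-0.004  0.062  0.095] bbox 296 298 140 150
scoop handle 405 c [624.3 -58.8] size [106.8  23.6] ang 85.6 z [-0.002  0.048  0.054] bbox 341 383 145 157
gate handle 170 c [525.4 140.2] size [59.6 15.4] ang 84.6 z [0.097 0.143 0.149] bbox 267 292 181 189
carton 1135 c [ 494.7 -339.8] size [146.6 166.3] ang 67.7 z [-0.001  0.058  0.073] bbox 437 516 163 244
pack 1638 c [ 692.4 -286.3] size [ 81.8 127.7] ang 85.5 z [0.021 0.058 0.064] bbox 436 471 99 150
brick 877 c [544.9 421. ] size [88.6 63.4] ang 16.7 z [0.012 0.038 0.044] bbox 154 185 162 200
tin 791 c [414.3 270.6] size [71.5 76.2] ang 0.6 z [0.028 0.108 0.114] bbox 209 241 218 248
chute 1352 c [631.1 178.5] size [164.4  84.5] ang 89.6 z [0.056 0.099 0.121] bbox 230 299 124 160
foot 705 c [607.6 209.8] size [121.9  57.1] ang 82.9 z [0.001 0.007 0.014] bbox 231 278 146 171
```

```bash
python3 - <<'E'
from m import *
# handle & chute axis by depth
for u0,u1,v0,v1,z0,z1 in((262,296,172,195,.12,.16),(274,296,120,190,.085,.115)):
    m=roi(u0,u1,v0,v1)&(Z>z0)&(Z<z1);w=P[m];c=w.mean(0);e=np.linalg.svd(w[:,:2]-c[:2])[2][0];print(c.round(4),np.degrees(np.arctan2(e[1],e[0])).round(1),m.sum())
m=roi(340,390,140,162)&(Z>.025);w=P[m];c=w.mean(0);e=np.linalg.svd(w[:,:2]-c[:2])[2][0];print('sh',c.round(4),np.degrees(np.arctan2(e[1],e[0])).round(1))
E
```

```text
scoop pan 28 c [638.1 103.4] size [25.1  5. ] ang 0.6 z [-0.004  0.062  0.095] bbox 296 298 140 150
scoop handle 405 c [624.3 -58.8] size [106.8  23.6] ang 85.6 z [-0.002  0.048  0.054] bbox 341 383 145 157
gate handle 170 c [525.4 140.2] size [59.6 15.4] ang 84.6 z [0.097 0.143 0.149] bbox 267 292 181 189
carton 1135 c [ 494.7 -339.8] size [146.6 166.3] ang 67.7 z [-0.001  0.058  0.073] bbox 437 516 163 244
pack 1638 c [ 692.4 -286.3] size [ 81.8 127.7] ang 85.5 z [0.021 0.058 0.064] bbox 436 471 99 150
brick 877 c [544.9 421. ] size [88.6 63.4] ang 16.7 z [0.012 0.038 0.044] bbox 154 185 162 200
tin 791 c [414.3 270.6] size [71.5 76.2] ang 0.6 z [0.028 0.108 0.114] bbox 209 241 218 248
chute 1352 c [631.1 178.5] size [164.4  84.5] ang 89.6 z [0.056 0.099 0.121] bbox 230 299 124 160
foot 705 c [607.6 209.8] size [121.9  57.1] ang 82.9 z [0.001 0.007 0.014] bbox 231 278 146 171
[0.5288 0.1426 0.1434] -95.6 159
[0.6112 0.1397 0.0982] 179.4 579
sh [ 0.6252 -0.0556  0.0591] -72.1
```

View pics/c0.png

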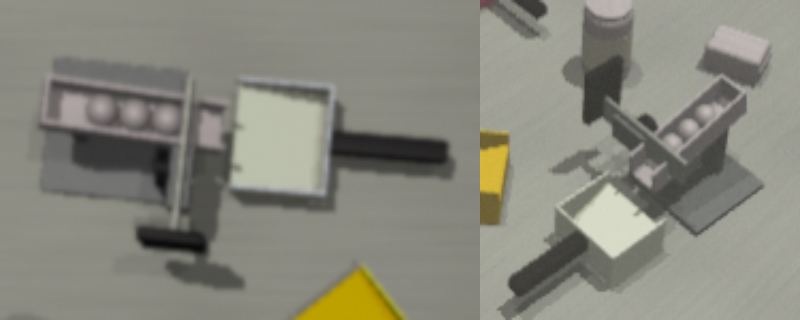

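The crop confirms it: the balls sit in the chute behind the blade, the gate handle plate runs (140,230)-(205,245) in the crop, and the white scoop sits at the outlet. Dispenser yaw is about -5.4°. The grip is at about (0.527, 0.141). The tool needs +67° of yaw.

Request:
{"op": "drive_tool", "data": {"moves": [{"dx":0.0182,"dy":0.0333,"az":3.36,"gripper":0.06},{"dx":0.0182,"dy":0.0333,"az":3.36},{"dx":0.0182,"dy":0.0333,"az":3.36},{"dx":0.0182,"dy":0.0333,"az":3.36},{"dx":0.0182,"dy":0.0333,"az":3.36},{"dx":0.0182,"dy":0.0333,"az":3.36},{"dx":0.0182,"dy":0.0333,"az":3.36},{"dx":0.0182,"dy":0.0333,"az":3.36},{"dx":0.0182,"dy":0.0333,"az":3.36},{"dx":0.0182,"dy":0.0333,"az":3.36}]}}

```text
schema error: expected keys gripper, dx, dy, dz, ax, ay, az
```

Request:
{"op": "drive_tool", "data": {"moves": [{"dx":0.0182,"dy":0.0333,"az":3.36},{"dx":0.0182,"dy":0.0333,"az":3.36},{"dx":0.0182,"dy":0.0333,"az":3.36},{"dx":0.0182,"dy":0.0333,"az":3.36},{"dx":0.0182,"dy":0.0333,"az":3.36},{"dx":0.0182,"dy":0.0333,"az":3.36},{"dx":0.0182,"dy":0.0333,"az":3.36},{"dx":0.0182,"dy":0.0333,"az":3.36},{"dx":0.0182,"dy":0.0333,"az":3.36},{"dx":0.0182,"dy":0.0333,"az":3.36}]}}

```text
schema error: expected keys gripper, dx, dy, dz, ax, ay, az
```

Request:
{"op": "drive_tool", "data": {"moves": [{},{}], "newtons": 60}}

```text
schema error: expected keys gripper, dx, dy, dz, ax, ay, az
```

All keys are needed in every row.

Request:
{"op": "drive_tool", "data": {"moves": [{"gripper":0.06,"dx":0.0182,"dy":0.0333,"dz":0,"ax":0,"ay":0,"az":3.36},{"gripper":0.06,"dx":0.0182,"dy":0.0333,"dz":0,"ax":0,"ay":0,"az":3.36},{"gripper":0.06,"dx":0.0182,"dy":0.0333,"dz":0,"ax":0,"ay":0,"az":3.36},{"gripper":0.06,"dx":0.0182,"dy":0.0333,"dz":0,"ax":0,"ay":0,"az":3.36},{"gripper":0.06,"dx":0.0182,"dy":0.0333,"dz":0,"ax":0,"ay":0,"az":3.36},{"gripper":0.06,"dx":0.0182,"dy":0.0333,"dz":0,"ax":0,"ay":0,"az":3.36},{"gripper":0.06,"dx":0.0182,"dy":0.0333,"dz":0,"ax":0,"ay":0,"az":3.36},{"gripper":0.06,"dx":0.0182,"dy":0.0333,"dz":0,"ax":0,"ay":0,"az":3.36},{"gripper":0.06,"dx":0.0182,"dy":0.0333,"dz":0,"ax":0,"ay":0,"az":3.36},{"gripper":0.06,"dx":0.0182,"dy":0.0333,"dz":0,"ax":0,"ay":0,"az":3.36}], "newtons": 60}}

```text
time: 1.1
tcp_pos: [0.3458, -0.1906, 0.2312]
ee_rot: [-0.0, 0.903, 0.431, -0.0]
contact_force: [0.5, -0.6, -0.0]
gripper_width: 0.0601
grasp_force: 0.0
```

Request:
{"op": "drive_tool", "data": {"moves": [{"gripper":0.06,"dx":0.0182,"dy":0.0333,"dz":0,"ax":0,"ay":0,"az":3.36},{"gripper":0.06,"dx":0.0182,"dy":0.0333,"dz":0,"ax":0,"ay":0,"az":3.36},{"gripper":0.06,"dx":0.0182,"dy":0.0333,"dz":0,"ax":0,"ay":0,"az":3.36},{"gripper":0.06,"dx":0.0182,"dy":0.0333,"dz":0,"ax":0,"ay":0,"az":3.36},{"gripper":0.06,"dx":0.0182,"dy":0.0333,"dz":0,"ax":0,"ay":0,"az":3.36},{"gripper":0.06,"dx":0.0182,"dy":0.0333,"dz":0,"ax":0,"ay":0,"az":3.36},{"gripper":0.06,"dx":0.0182,"dy":0.0333,"dz":0,"ax":0,"ay":0,"az":3.36},{"gripper":0.06,"dx":0.0182,"dy":0.0333,"dz":0,"ax":0,"ay":0,"az":3.36},{"gripper":0.06,"dx":0.0182,"dy":0.0333,"dz":0,"ax":0,"ay":0,"az":3.36},{"gripper":0.06,"dx":0.0182,"dy":0.0333,"dz":0,"ax":0,"ay":0,"az":3.36}]}}

```text
time: 2.1
tcp_pos: [0.5279, 0.1425, 0.2309]
ee_rot: [-0.0, 0.739, 0.673, -0.0]
contact_force: [1.2, 0.0, -0.5]
gripper_width: 0.06
grasp_force: 0.0
```

Request:
{"op": "drive_tool", "data": {"moves": [{"gripper":0.05,"dx":0,"dy":-0.001,"dz":-0.03,"ax":0,"ay":0,"az":0},{"gripper":0.04,"dx":-0.0005,"dy":0,"dz":-0.03,"ax":0,"ay":0,"az":0},{"gripper":0.04,"dx":0,"dy":0,"dz":-0.03,"ax":0,"ay":0,"az":0},{"gripper":0.04,"dx":0,"dy":0,"dz":-0.029,"ax":0,"ay":0,"az":0},{"gripper":0.04,"dx":0,"dy":0,"dz":0,"ax":0,"ay":0,"az":0}]}}

```text
time: 2.6
tcp_pos: [0.5246, 0.1396, 0.1087]
ee_rot: [-0.002, 0.74, 0.672, -0.003]
contact_force: [-0.3, -0.4, 0.1]
gripper_width: 0.0401
grasp_force: 0.0
```

Request:
{"op": "drive_tool", "data": {"moves": [{"gripper":0.0,"dx":0,"dy":0,"dz":0,"ax":0,"ay":0,"az":0},{"gripper":0.0,"dx":0,"dy":0,"dz":0,"ax":0,"ay":0,"az":0},{"gripper":0.0,"dx":0,"dy":0,"dz":0,"ax":0,"ay":0,"az":0},{"gripper":0.0,"dx":0,"dy":0,"dz":0,"ax":0,"ay":0,"az":0},{"gripper":0.0,"dx":0,"dy":0,"dz":0,"ax":0,"ay":0,"az":0}]}}

```text
time: 3.1
tcp_pos: [0.5284, 0.1399, 0.1139]
ee_rot: [0.001, 0.74, 0.672, 0.002]
contact_force: [5.1, -0.8, 7.2]
gripper_width: 0.0112
grasp_force: 60.1
```

Request:
{"op": "drive_tool", "data": {"moves": [{"gripper":0.0,"dx":-0.003,"dy":0.0003,"dz":0.002,"ax":0,"ay":0,"az":0},{"gripper":0.0,"dx":-0.006,"dy":0.0006,"dz":0,"ax":0,"ay":0,"az":0},{"gripper":0.0,"dx":-0.006,"dy":0.0006,"dz":0,"ax":0,"ay":0,"az":0},{"gripper":0.0,"dx":-0.006,"dy":0.0005,"dz":0,"ax":0,"ay":0,"az":0},{"gripper":0.0,"dx":-0.006,"dy":0.0006,"dz":0,"ax":0,"ay":0,"az":0}]}}

```text
time: 3.6
tcp_pos: [0.5002, 0.1425, 0.114]
ee_rot: [0.0, 0.74, 0.672, 0.0]
contact_force: [6.7, 0.7, -10.4]
gripper_width: 0.011
grasp_force: 60.1
```

Request:
{"op": "drive_tool", "data": {"moves": [{"gripper":0.0,"dx":-0.006,"dy":0.0006,"dz":-0.001,"ax":0,"ay":0,"az":0},{"gripper":0.0,"dx":-0.006,"dy":0.0006,"dz":0,"ax":0,"ay":0,"az":0},{"gripper":0.0,"dx":-0.006,"dy":0.0006,"dz":0,"ax":0,"ay":0,"az":0},{"gripper":0.0,"dx":-0.006,"dy":0.0005,"dz":0,"ax":0,"ay":0,"az":0},{"gripper":0.0,"dx":-0.006,"dy":0.0006,"dz":0,"ax":0,"ay":0,"az":0},{"gripper":0.0,"dx":-0.003,"dy":0.0003,"dz":0,"ax":0,"ay":0,"az":0},{"gripper":0.0,"dx":0,"dy":0,"dz":0,"ax":0,"ay":0,"az":0},{"gripper":0.0,"dx":0,"dy":0,"dz":0,"ax":0,"ay":0,"az":0}]}}

```text
time: 4.4
tcp_pos: [0.4713, 0.1453, 0.114]
ee_rot: [0.003, 0.741, 0.672, 0.003]
contact_force: [22.0, -3.0, -13.6]
gripper_width: 0.0111
grasp_force: 60.6
```

Request:
{"op": "drive_tool", "data": {"moves": [{"gripper":0.0,"dx":0,"dy":0,"dz":-0.001,"ax":0,"ay":0,"az":0},{"gripper":0.0,"dx":0,"dy":0,"dz":-0.001,"ax":0,"ay":0,"az":0},{"gripper":0.0,"dx":0,"dy":0,"dz":0,"ax":0,"ay":0,"az":0},{"gripper":0.0,"dx":0,"dy":0,"dz":0,"ax":0,"ay":0,"az":0},{"gripper":0.0,"dx":0,"dy":0,"dz":0,"ax":0,"ay":0,"az":0},{"gripper":0.0,"dx":0,"dy":0,"dz":0,"ax":0,"ay":0,"az":0},{"gripper":0.0,"dx":0,"dy":0,"dz":0,"ax":0,"ay":0,"az":0},{"gripper":0.0,"dx":0,"dy":0,"dz":0,"ax":0,"ay":0,"az":0}]}}

```text
time: 5.2
tcp_pos: [0.4713, 0.1453, 0.1139]
ee_rot: [0.003, 0.741, 0.672, 0.004]
contact_force: [15.0, -3.5, 7.6]
gripper_width: 0.0112
grasp_force: 63.7
```

```bash
python3 - <<'E'
from h import *
a=grab("scene")["pixels"][200:335,310:460,::-1];b=grab("top")["pixels"][95:215,215:395,::-1]
cv2.imwrite('pics/c1.png',np.hstack([cv2.resize(b,(480,320)),cv2.resize(a,(320,320))]))
print(status.get_obs()["contact_force"])
E
```

```text
[15.31896166 -3.783679    8.22580403]
```

View pics/c1.png

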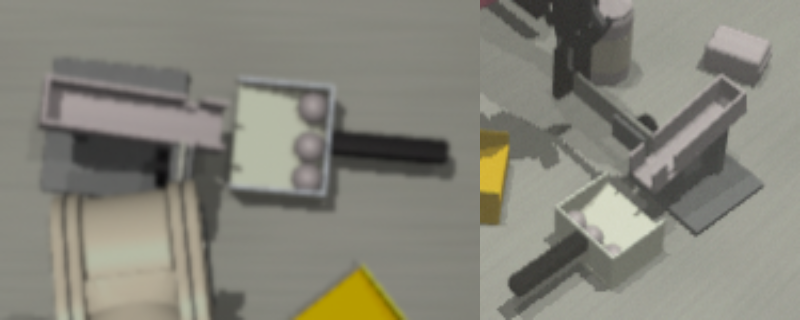

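The crop shows all three balls along the scoop's back wall at (312,107), (308,146) and (308,178), and the chute is empty. I'll ease the gate home.

Request:
{"op": "drive_tool", "data": {"moves": [{"gripper":0.0,"dx":0.005,"dy":-0.0005,"dz":0.001,"ax":0,"ay":0,"az":0},{"gripper":0.0,"dx":0.005,"dy":-0.0005,"dz":0,"ax":0,"ay":0,"az":0},{"gripper":0.0,"dx":0.005,"dy":-0.0005,"dz":0,"ax":0,"ay":0,"az":0},{"gripper":0.0,"dx":0.005,"dy":-0.0005,"dz":0,"ax":0,"ay":0,"az":0},{"gripper":0.0,"dx":0.005,"dy":-0.0005,"dz":0,"ax":0,"ay":0,"az":0},{"gripper":0.0,"dx":0.005,"dy":-0.0005,"dz":0,"ax":0,"ay":0,"az":0},{"gripper":0.0,"dx":0.005,"dy":-0.0005,"dz":0,"ax":0,"ay":0,"az":0},{"gripper":0.0,"dx":0.005,"dy":-0.0005,"dz":0,"ax":0,"ay":0,"az":0},{"gripper":0.0,"dx":0.005,"dy":-0.0005,"dz":0,"ax":0,"ay":0,"az":0},{"gripper":0.0,"dx":0.004,"dy":-0.0004,"dz":0,"ax":0,"ay":0,"az":0}]}}

```text
time: 6.3
tcp_pos: [0.5177, 0.1409, 0.1139]
ee_rot: [0.001, 0.74, 0.672, 0.002]
contact_force: [5.4, 0.9, 7.3]
gripper_width: 0.0113
grasp_force: 64.0
```

Request:
{"op": "drive_tool", "data": {"moves": [{"gripper":0.0,"dx":0.003,"dy":-0.0003,"dz":0,"ax":0,"ay":0,"az":0},{"gripper":0.0,"dx":0.003,"dy":-0.0003,"dz":0,"ax":0,"ay":0,"az":0},{"gripper":0.0,"dx":0.002,"dy":-0.0002,"dz":0,"ax":0,"ay":0,"az":0},{"gripper":0.0,"dx":0.002,"dy":-0.0002,"dz":0,"ax":0,"ay":0,"az":0},{"gripper":0.0,"dx":0.001,"dy":-0.0001,"dz":0,"ax":0,"ay":0,"az":0},{"gripper":0.0,"dx":0,"dy":0,"dz":0,"ax":0,"ay":0,"az":0},{"gripper":0.0,"dx":0,"dy":0,"dz":0,"ax":0,"ay":0,"az":0}]}}

```text
time: 7.0
tcp_pos: [0.5284, 0.1399, 0.1139]
ee_rot: [0.001, 0.74, 0.672, 0.002]
contact_force: [4.4, 0.5, 7.2]
gripper_width: 0.0114
grasp_force: 63.9
```

Request:
{"op": "drive_tool", "data": {"moves": [{"gripper":0.0,"dx":0.001,"dy":0,"dz":0,"ax":0,"ay":0,"az":0},{"gripper":0.0,"dx":0.0005,"dy":0,"dz":0,"ax":0,"ay":0,"az":0},{"gripper":0.0,"dx":0,"dy":0,"dz":0,"ax":0,"ay":0,"az":0}]}}

```text
time: 7.3
tcp_pos: [0.5298, 0.1397, 0.1139]
ee_rot: [0.001, 0.74, 0.672, 0.002]
contact_force: [3.8, -1.4, 7.2]
gripper_width: 0.0113
grasp_force: 63.9
```

Request:
{"op": "drive_tool", "data": {"moves": [{"gripper":0.0,"dx":0.001,"dy":0,"dz":0,"ax":0,"ay":0,"az":0},{"gripper":0.0,"dx":0.001,"dy":0,"dz":0,"ax":0,"ay":0,"az":0},{"gripper":0.0,"dx":0,"dy":0,"dz":0,"ax":0,"ay":0,"az":0}]}}

```text
time: 7.6
tcp_pos: [0.5311, 0.1396, 0.1139]
ee_rot: [0.001, 0.74, 0.672, 0.001]
contact_force: [0.8, -1.4, 9.8]
gripper_width: 0.0112
grasp_force: 64.3
```

Request:
{"op": "drive_tool", "data": {"moves": [{"gripper":0.02,"dx":0,"dy":0,"dz":0,"ax":0,"ay":0,"az":0},{"gripper":0.04,"dx":0,"dy":0,"dz":0,"ax":0,"ay":0,"az":0},{"gripper":0.04,"dx":0,"dy":0,"dz":0.005,"ax":0,"ay":0,"az":0},{"gripper":0.04,"dx":0,"dy":0,"dz":0.03,"ax":0,"ay":0,"az":0},{"gripper":0.04,"dx":0,"dy":0,"dz":0.04,"ax":0,"ay":0,"az":0},{"gripper":0.05,"dx":0,"dy":0,"dz":0.03,"ax":0,"ay":0,"az":0}]}}

```text
time: 8.2
tcp_pos: [0.5304, 0.1397, 0.2196]
ee_rot: [0.0, 0.74, 0.672, 0.0]
contact_force: [1.5, -0.0, -0.8]
gripper_width: 0.05
grasp_force: 0.0
```

```bash
cat > m2.py <<'E'
from h import *
f=grab("top");P=pts(f);hsv=cv2.cvtColor(f["pixels"],cv2.COLOR_RGB2HSV).astype(int)
V,U=np.mgrid[:480,:640]
def roi(u0,u1,v0,v1): return (U>=u0)&(U<=u1)&(V>=v0)&(V<=v1)
def rect(m,z,name):
    n,l,s,c=cv2.connectedComponentsWithStats(m.astype(np.uint8));m=l==1+s[1:,4].argmax()
    v,u=np.nonzero(m);w=ray(f,np.c_[u,v],z)[:,:2]*1000
    c,sz,a=cv2.minAreaRect(w.astype(np.float32));vx,vy,_,_=cv2.fitLine(w.astype(np.float32),cv2.DIST_L2,0,.1,.1).ravel()
    print(name,m.sum(),np.round(c,1),np.round(sz,1),round(a,1),'line',np.degrees(np.arctan2(vy,vx)).round(1),'bbox',u.min(),u.max(),v.min(),v.max());return w
E
python3 - <<'E'
from m2 import *
Z=P[...,2];v=hsv[...,2]
print(np.array(f["pixels"])[148,[300,305,310,320,330,338,345,360,375,383,390]].tolist())
rect(roi(342,392,138,168)&(v<50),.05,'sh dark50')
rect(roi(342,392,138,168)&(v<70),.05,'sh dark70')
rect(roi(300,342,118,178)&(Z>.04),.052,'pan')
rect(roi(425,520,155,250)&(Z>.04),.07,'carton')
rect(roi(260,296,170,195)&(Z>.12)&(v<80),.147,'gate handle')
print(status.get_obs()["tcp_pos"])
b=f["pixels"][95:215,215:395,::-1];cv2.imwrite('pics/c2.png',cv2.resize(b,(720,480)))
E
```

```text
[[70, 70, 65], [177, 182, 163], [177, 181, 162], [177, 181, 163], [162, 154, 153], [125, 127, 132], [39, 38, 38], [35, 34, 35], [35, 33, 33], [107, 107, 101], [128, 128, 120]]
sh dark50 351 [626.1 -58.6] [101.9  22.9] 84.6 line 85.4 bbox 342 382 144 156
sh dark70 506 [622.7 -58.3] [103.   33.5] 83.9 line 85.9 bbox 342 382 143 159
pan 233 [634.5  39.5] [ 99.1 106.5] 85.2 line -1.6 bbox 301 342 124 169
carton 964 [ 497.6 -338.5] [145.6 164.8] 67.6 line -24.2 bbox 437 515 162 243Traceback (most recent call last):
  File "<stdin>", line 8, in <module>
  File "m2.py", line 6, in rect
    n,l,s,c=cv2.connectedComponentsWithStats(m.astype(np.uint8));m=l==1+s[1:,4].argmax()
                                                                        ~~~~~~~~~~~~~~^^
ValueError: attempt to get argmax of an empty sequence
```

Handle measures at about x 0.6256, y -0.065 with heading 85.2°, which agrees with the dispenser frame. I'll move over and descend.

Request:
{"op": "drive_tool", "data": {"moves": [{"gripper":0.05,"dx":0.016,"dy":-0.034,"dz":0,"ax":0,"ay":0,"az":0.5},{"gripper":0.05,"dx":0.016,"dy":-0.034,"dz":0,"ax":0,"ay":0,"az":0},{"gripper":0.05,"dx":0.016,"dy":-0.034,"dz":0,"ax":0,"ay":0,"az":0},{"gripper":0.05,"dx":0.016,"dy":-0.034,"dz":0,"ax":0,"ay":0,"az":0},{"gripper":0.05,"dx":0.016,"dy":-0.034,"dz":-0.02,"ax":0,"ay":0,"az":0},{"gripper":0.05,"dx":0.015,"dy":-0.034,"dz":-0.03,"ax":0,"ay":0,"az":0},{"gripper":0.05,"dx":0,"dy":0,"dz":-0.03,"ax":0,"ay":0,"az":0},{"gripper":0.05,"dx":0,"dy":0,"dz":-0.02,"ax":0,"ay":0,"az":0},{"gripper":0.05,"dx":0,"dy":0,"dz":0,"ax":0,"ay":0,"az":0}]}}

```text
time: 9.15
tcp_pos: [0.6238, -0.0644, 0.1141]
ee_rot: [-0.002, 0.738, 0.675, -0.002]
contact_force: [-0.9, 1.1, 0.7]
gripper_width: 0.0502
grasp_force: 0.0
```

Request:
{"op": "drive_tool", "data": {"moves": [{"gripper":0.05,"dx":0,"dy":0,"dz":-0.03,"ax":0,"ay":0,"az":0},{"gripper":0.05,"dx":0,"dy":0,"dz":-0.03,"ax":0,"ay":0,"az":0},{"gripper":0.05,"dx":0,"dy":0,"dz":-0.02,"ax":0,"ay":0,"az":0},{"gripper":0.05,"dx":0,"dy":0,"dz":0,"ax":0,"ay":0,"az":0},{"gripper":0.05,"dx":0,"dy":0,"dz":0,"ax":0,"ay":0,"az":0}]}}

```text
time: 9.65
tcp_pos: [0.6261, -0.0642, 0.0387]
ee_rot: [0.0, 0.737, 0.676, 0.0]
contact_force: [0.2, 0.5, 0.6]
gripper_width: 0.0502
grasp_force: 0.0
```

```bash
python3 - <<'E'
from h import *
a=grab("scene")["pixels"][230:350,280:440,::-1];b=grab("top")["pixels"][95:215,265:405,::-1]
cv2.imwrite('pics/c2.png',np.hstack([cv2.resize(b,(373,320)),cv2.resize(a,(427,320))]))
print(status.get_obs()["tcp_pos"])
E
```

```text
[ 0.62653657 -0.06444054  0.03932019]
```

View pics/c2.png

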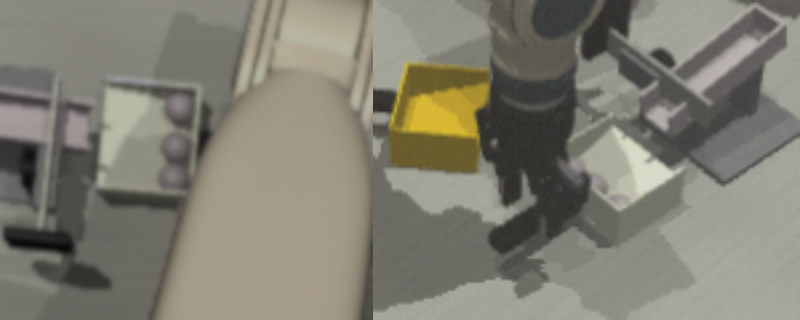

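The picture shows the gate shut, three balls at the back of the pan at (178,108)-(173,176), and the fingers astride the black handle (540,205). I'll lower 17 mm and close.

Request:
{"op": "drive_tool", "data": {"moves": [{"gripper":0.05,"dx":0,"dy":0,"dz":-0.01,"ax":0,"ay":0,"az":0},{"gripper":0.04,"dx":0,"dy":0,"dz":-0.007,"ax":0,"ay":0,"az":0},{"gripper":0.03,"dx":0,"dy":0,"dz":0,"ax":0,"ay":0,"az":0},{"gripper":0.0,"dx":0,"dy":0,"dz":0,"ax":0,"ay":0,"az":0},{"gripper":0.0,"dx":0,"dy":0,"dz":0,"ax":0,"ay":0,"az":0},{"gripper":0.0,"dx":0,"dy":0,"dz":0,"ax":0,"ay":0,"az":0},{"gripper":0.0,"dx":0,"dy":0,"dz":0,"ax":0,"ay":0,"az":0}], "newtons": 80}}

```text
time: 10.45
tcp_pos: [0.6254, -0.0643, 0.0203]
ee_rot: [-0.0, 0.737, 0.676, -0.0]
contact_force: [-0.2, 0.2, -1.2]
gripper_width: 0.0211
grasp_force: 78.7
```

Request:
{"op": "drive_tool", "data": {"moves": [{"gripper":0.0,"dx":0,"dy":-0.001,"dz":0.005,"ax":0,"ay":0,"az":0},{"gripper":0.0,"dx":0,"dy":-0.002,"dz":0.015,"ax":0,"ay":0,"az":0},{"gripper":0.0,"dx":0,"dy":-0.002,"dz":0.025,"ax":0,"ay":0,"az":0},{"gripper":0.0,"dx":0,"dy":0,"dz":0.03,"ax":0,"ay":0,"az":0},{"gripper":0.0,"dx":0,"dy":0,"dz":0.03,"ax":0,"ay":0,"az":0},{"gripper":0.0,"dx":0,"dy":0,"dz":0.02,"ax":0,"ay":0,"az":0},{"gripper":0.0,"dx":0,"dy":0,"dz":0.01,"ax":0,"ay":0,"az":0},{"gripper":0.0,"dx":0,"dy":0,"dz":0,"ax":0,"ay":0,"az":0}]}}

```text
time: 11.25
tcp_pos: [0.626, -0.0696, 0.1567]
ee_rot: [0.001, 0.737, 0.676, 0.001]
contact_force: [0.9, -0.2, -2.7]
gripper_width: 0.0213
grasp_force: 78.6
```

Request:
{"op": "drive_tool", "data": {"moves": [{"gripper":0.0,"dx":-0.002,"dy":-0.005,"dz":0,"ax":0,"ay":0,"az":-0.5},{"gripper":0.0,"dx":-0.006,"dy":-0.013,"dz":0,"ax":0,"ay":0,"az":-0.9},{"gripper":0.0,"dx":-0.01,"dy":-0.022,"dz":0,"ax":0,"ay":0,"az":-1},{"gripper":0.0,"dx":-0.013,"dy":-0.03,"dz":0,"ax":0,"ay":0,"az":-1},{"gripper":0.0,"dx":-0.015,"dy":-0.034,"dz":0,"ax":0,"ay":0,"az":-1},{"gripper":0.0,"dx":-0.015,"dy":-0.034,"dz":0,"ax":0,"ay":0,"az":-1},{"gripper":0.0,"dx":-0.015,"dy":-0.034,"dz":0,"ax":0,"ay":0,"az":-1},{"gripper":0.0,"dx":-0.015,"dy":-0.034,"dz":0,"ax":0,"ay":0,"az":-1},{"gripper":0.0,"dx":-0.015,"dy":-0.034,"dz":0,"ax":0,"ay":0,"az":-1},{"gripper":0.0,"dx":-0.015,"dy":-0.034,"dz":0,"ax":0,"ay":0,"az":-1}]}}

```text
time: 12.25
tcp_pos: [0.5025, -0.3452, 0.1541]
ee_rot: [-0.001, 0.791, 0.612, -0.0]
contact_force: [-0.0, 0.5, -1.9]
gripper_width: 0.0208
grasp_force: 78.6
```

Request:
{"op": "drive_tool", "data": {"moves": [{"gripper":0.0,"dx":-0.015,"dy":-0.034,"dz":0,"ax":0,"ay":0,"az":-1.5},{"gripper":0.0,"dx":-0.016,"dy":-0.034,"dz":0,"ax":0,"ay":0,"az":-1.5},{"gripper":0.0,"dx":-0.016,"dy":-0.034,"dz":0,"ax":0,"ay":0,"az":-1.5},{"gripper":0.0,"dx":-0.014,"dy":-0.028,"dz":0,"ax":0,"ay":0,"az":-1.5},{"gripper":0.0,"dx":-0.009,"dy":-0.018,"dz":0,"ax":0,"ay":0,"az":-1},{"gripper":0.0,"dx":-0.005,"dy":-0.011,"dz":0,"ax":0,"ay":0,"az":-1},{"gripper":0.0,"dx":0,"dy":0,"dz":0,"ax":0,"ay":0,"az":0},{"gripper":0.0,"dx":0,"dy":0,"dz":0,"ax":0,"ay":0,"az":0}]}}

```text
time: 13.05
tcp_pos: [0.4297, -0.5015, 0.155]
ee_rot: [-0.0, 0.831, 0.556, 0.0]
contact_force: [-0.6, 0.3, -2.2]
gripper_width: 0.0209
grasp_force: 78.5
```

```bash
python3 - <<'E'
from h import *
a=grab("scene")["pixels"][180:440,0:340,::-1];b=grab("top")["pixels"][80:330,360:640,::-1]
cv2.imwrite('pics/c3.png',np.hstack([cv2.resize(b,(400,357)),cv2.resize(a,(400,357))]))
o=status.get_obs();print(o["tcp_pos"],o["ee_rot"],o["joints"],o["contact_force"])
E
```

```text
[ 0.43021978 -0.50110611  0.15540852] [-1.03229624e-04  8.30533848e-01  5.56968131e-01  1.32044991e-04] [-9.88403578e-01  4.75013500e-01  1.59724510e-01  1.25571599e+00
  2.62359350e-04  9.71727417e-01] [ 0.16870527  0.09637069 -2.08628015]
```

View pics/c3.png

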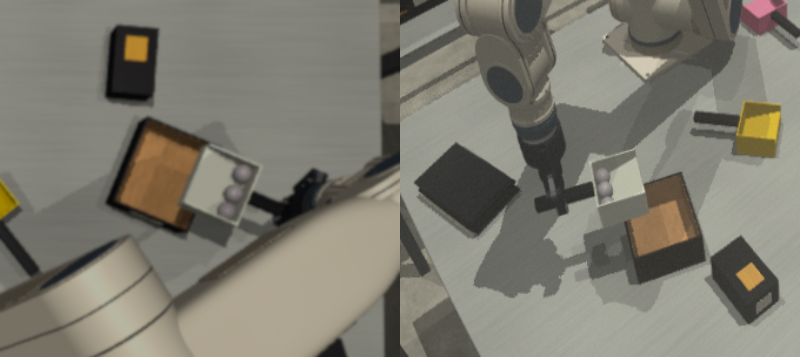

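Level scoop, all three balls inside, lip over the carton. Work out the tip rows (pivot at the lip, which is lowered slightly).

```bash
python3 - <<'E'
import numpy as np
a=np.radians(67.7);f=np.array([np.cos(a),np.sin(a),0]);u=np.array([0,0,1.]);l=np.cross(u,f)
th=np.r_[0,10,20,25,30,35,40,45,50,55,60,65,68];lz=np.interp(th,[0,20,45,90],[.1694,.130,.112,.112])
p=[]
for t,z in zip(np.radians(th),lz):
    c,s=np.cos(t),np.sin(t);p.append(-f*(153*c+14*s)/1000+u*(z-(-153*s+14*c)/1000))
for i in range(1,len(th)): print(th[i],(np.diff(p,axis=0)[i-1]).round(4),(l*(th[i]-th[i-1])).round(2))
print(np.sum(np.diff(p,axis=0),0))
E
```

```text
10 [-0.     -0.0001  0.0071] [-9.25  3.79  0.  ]
20 [0.0017 0.0042 0.0067] [-9.25  3.79  0.  ]
25 [0.0015 0.0037 0.0092] [-4.63  1.9   0.  ]
30 [0.0019 0.0047 0.0088] [-4.63  1.9   0.  ]
35 [0.0023 0.0057 0.0083] [-4.63  1.9   0.  ]
40 [0.0027 0.0066 0.0077] [-4.63  1.9   0.  ]
45 [0.0031 0.0075 0.0071] [-4.63  1.9   0.  ]
50 [0.0034 0.0083 0.0099] [-4.63  1.9   0.  ]
55 [0.0037 0.0091 0.0091] [-4.63  1.9   0.  ]
60 [0.004  0.0098 0.0082] [-4.63  1.9   0.  ]
65 [0.0043 0.0104 0.0072] [-4.63  1.9   0.  ]
68 [0.0027 0.0065 0.0039] [-2.78  1.14  0.  ]
[0.03138278 0.07651912 0.09321464]
```

Splitting the 10° steps into 5° halves.

Request:
{"op": "drive_tool", "data": {"moves": [{"gripper":0.0,"dx":0,"dy":0,"dz":0.0035,"ax":-4.63,"ay":1.9,"az":0},{"gripper":0.0,"dx":0,"dy":0,"dz":0.0036,"ax":-4.63,"ay":1.9,"az":0},{"gripper":0.0,"dx":0.0008,"dy":0.002,"dz":0.0034,"ax":-4.63,"ay":1.9,"az":0},{"gripper":0.0,"dx":0.0009,"dy":0.0022,"dz":0.0033,"ax":-4.63,"ay":1.9,"az":0},{"gripper":0.0,"dx":0.0015,"dy":0.0037,"dz":0.0092,"ax":-4.63,"ay":1.9,"az":0},{"gripper":0.0,"dx":0.0019,"dy":0.0047,"dz":0.0088,"ax":-4.63,"ay":1.9,"az":0},{"gripper":0.0,"dx":0.0023,"dy":0.0057,"dz":0.0083,"ax":-4.63,"ay":1.9,"az":0},{"gripper":0.0,"dx":0.0027,"dy":0.0066,"dz":0.0077,"ax":-4.63,"ay":1.9,"az":0},{"gripper":0.0,"dx":0.0031,"dy":0.0075,"dz":0.0071,"ax":-4.63,"ay":1.9,"az":0},{"gripper":0.0,"dx":0.0034,"dy":0.0083,"dz":0.0099,"ax":-4.63,"ay":1.9,"az":0}]}}

```text
time: 14.15
tcp_pos: [0.4469, -0.4599, 0.2207]
ee_rot: [0.237, 0.752, 0.504, -0.352]
contact_force: [-0.1, -0.0, -2.2]
gripper_width: 0.0207
grasp_force: 78.7
```

Request:
{"op": "drive_tool", "data": {"moves": [{"gripper":0.0,"dx":0.0037,"dy":0.0091,"dz":0.0091,"ax":-4.63,"ay":1.9,"az":0},{"gripper":0.0,"dx":0.004,"dy":0.0098,"dz":0.0082,"ax":-4.63,"ay":1.9,"az":0},{"gripper":0.0,"dx":0.0043,"dy":0.0104,"dz":0.0072,"ax":-4.63,"ay":1.9,"az":0},{"gripper":0.0,"dx":0.0027,"dy":0.0065,"dz":0.0039,"ax":-2.78,"ay":1.14,"az":0},{"gripper":0.0,"dx":0,"dy":0,"dz":0,"ax":0,"ay":0,"az":0},{"gripper":0.0,"dx":0,"dy":0,"dz":0,"ax":0,"ay":0,"az":0},{"gripper":0.0,"dx":0,"dy":0,"dz":0,"ax":0,"ay":0,"az":0},{"gripper":0.0,"dx":0,"dy":0,"dz":0,"ax":0,"ay":0,"az":0},{"gripper":0.0,"dx":0,"dy":0,"dz":0,"ax":0,"ay":0,"az":0}]}}

```text
time: 15.05
tcp_pos: [0.4604, -0.4263, 0.2488]
ee_rot: [0.312, 0.689, 0.461, -0.464]
contact_force: [0.4, 0.0, -1.1]
gripper_width: 0.0208
grasp_force: 78.8
```

```bash
python3 - <<'E'
from h import *
a=grab("scene")["pixels"][180:440,0:340,::-1];b=grab("top")["pixels"][80:330,360:640,::-1]
cv2.imwrite('pics/c4.png',np.hstack([cv2.resize(b,(400,357)),cv2.resize(a,(400,357))]))
o=status.get_obs();print(o["tcp_pos"],o["ee_rot"],o["joints"],o["contact_force"])
E
```

```text
[ 0.46046893 -0.42619888  0.2486733 ] [ 0.3120057   0.68900212  0.46065593 -0.46446166] [-0.44014399  0.40287022 -0.21127863  0.83280829 -1.18452099  1.43940919] [-0.33550371 -0.09645919 -1.16652214]
```

View pics/c4.png

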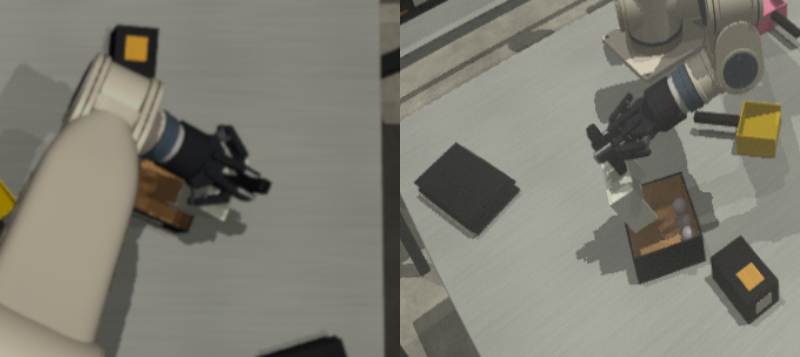

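All three balls are in the carton, at (678,204), (683,221) and (687,232) in the scene crop. I'll level the scoop and carry it back to the free table near its old spot.

Request:
{"op": "drive_tool", "data": {"moves": [{"gripper":0.0,"dx":-0.0035,"dy":-0.0085,"dz":-0.0095,"ax":7.0,"ay":-2.87,"az":0},{"gripper":0.0,"dx":-0.0035,"dy":-0.0085,"dz":-0.0095,"ax":7.0,"ay":-2.87,"az":0},{"gripper":0.0,"dx":-0.0035,"dy":-0.0085,"dz":-0.0095,"ax":7.0,"ay":-2.87,"az":0},{"gripper":0.0,"dx":-0.0035,"dy":-0.0085,"dz":-0.0095,"ax":7.0,"ay":-2.87,"az":0},{"gripper":0.0,"dx":-0.0035,"dy":-0.0085,"dz":-0.0095,"ax":7.0,"ay":-2.87,"az":0},{"gripper":0.0,"dx":-0.0035,"dy":-0.0085,"dz":-0.0095,"ax":7.0,"ay":-2.87,"az":0},{"gripper":0.0,"dx":-0.0035,"dy":-0.0085,"dz":-0.0095,"ax":7.0,"ay":-2.87,"az":0},{"gripper":0.0,"dx":-0.0035,"dy":-0.0085,"dz":-0.0095,"ax":7.0,"ay":-2.87,"az":0},{"gripper":0.0,"dx":-0.0035,"dy":-0.0085,"dz":-0.0095,"ax":7.0,"ay":-2.87,"az":0},{"gripper":0.0,"dx":0,"dy":0,"dz":0,"ax":0,"ay":0,"az":0}]}}

```text
time: 16.15
tcp_pos: [0.4267, -0.5058, 0.1609]
ee_rot: [-0.002, 0.832, 0.554, 0.001]
contact_force: [-0.7, -0.8, -2.2]
gripper_width: 0.0212
grasp_force: 78.6
```

Request:
{"op": "drive_tool", "data": {"moves": [{"gripper":0.0,"dx":0.01,"dy":0.02,"dz":0.003,"ax":0,"ay":0,"az":1.5},{"gripper":0.0,"dx":0.02,"dy":0.039,"dz":0,"ax":0,"ay":0,"az":1.7},{"gripper":0.0,"dx":0.02,"dy":0.039,"dz":0,"ax":0,"ay":0,"az":1.7},{"gripper":0.0,"dx":0.02,"dy":0.039,"dz":0,"ax":0,"ay":0,"az":1.7},{"gripper":0.0,"dx":0.02,"dy":0.039,"dz":0,"ax":0,"ay":0,"az":1.7},{"gripper":0.0,"dx":0.02,"dy":0.039,"dz":0,"ax":0,"ay":0,"az":1.7},{"gripper":0.0,"dx":0.02,"dy":0.039,"dz":0,"ax":0,"ay":0,"az":1.7},{"gripper":0.0,"dx":0.02,"dy":0.039,"dz":0,"ax":0,"ay":0,"az":1.7},{"gripper":0.0,"dx":0.02,"dy":0.039,"dz":0,"ax":0,"ay":0,"az":1.7},{"gripper":0.0,"dx":0.015,"dy":0.03,"dz":0,"ax":0,"ay":0,"az":1.7}]}}

```text
time: 17.15
tcp_pos: [0.6148, -0.1362, 0.1669]
ee_rot: [0.001, 0.739, 0.673, -0.0]
contact_force: [0.1, -0.6, -2.2]
gripper_width: 0.0207
grasp_force: 78.7
```

Request:
{"op": "drive_tool", "data": {"moves": [{"gripper":0.0,"dx":0.01,"dy":0.02,"dz":-0.01,"ax":0,"ay":0,"az":0.5},{"gripper":0.0,"dx":0,"dy":0,"dz":-0.02,"ax":0,"ay":0,"az":0},{"gripper":0.0,"dx":0,"dy":0,"dz":-0.03,"ax":0,"ay":0,"az":0},{"gripper":0.0,"dx":0,"dy":0,"dz":-0.03,"ax":0,"ay":0,"az":0},{"gripper":0.0,"dx":0,"dy":0,"dz":-0.02,"ax":0,"ay":0,"az":0},{"gripper":0.0,"dx":0,"dy":0,"dz":0,"ax":0,"ay":0,"az":0},{"gripper":0.0,"dx":0,"dy":0,"dz":0,"ax":0,"ay":0,"az":0}]}}

```text
time: 17.85
tcp_pos: [0.6244, -0.1193, 0.057]
ee_rot: [0.0, 0.737, 0.676, -0.0]
contact_force: [0.4, 0.0, -1.0]
gripper_width: 0.0208
grasp_force: 78.6
```

```bash
python3 - <<'E'
from h import *
b=grab("top")["pixels"][80:280,220:520,::-1];a=grab("scene")["pixels"][200:400,170:470,::-1]
cv2.imwrite('pics/c5.png',np.vstack([cv2.resize(b,(450,300)),cv2.resize(a,(450,300))]))
o=status.get_obs();print(o["tcp_pos"],o["ee_rot"],o["contact_force"])
E
```

```text
[ 0.62509128 -0.1199893   0.0578965 ] [1.11928881e-03 7.37538156e-01 6.75304294e-01 5.72194889e-04] [ 0.16061262 -0.25355191 -1.48744153]
```

View pics/c5.png

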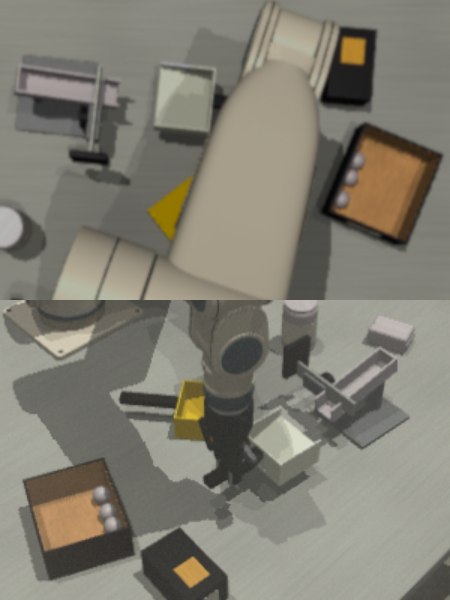

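The scoop is empty, three balls are in the carton at (357,160), (351,177) and (343,200), and the table below the scoop is clear. Setting it down.

Request:
{"op": "drive_tool", "data": {"moves": [{"gripper":0.0,"dx":0,"dy":0,"dz":-0.01,"ax":0,"ay":0,"az":0},{"gripper":0.0,"dx":0,"dy":0,"dz":-0.01,"ax":0,"ay":0,"az":0},{"gripper":0.0,"dx":0,"dy":0,"dz":-0.008,"ax":0,"ay":0,"az":0},{"gripper":0.0,"dx":0,"dy":0,"dz":-0.005,"ax":0,"ay":0,"az":0},{"gripper":0.0,"dx":0,"dy":0,"dz":-0.002,"ax":0,"ay":0,"az":0},{"gripper":0.0,"dx":0,"dy":0,"dz":-0.001,"ax":0,"ay":0,"az":0},{"gripper":0.0,"dx":0,"dy":0,"dz":0,"ax":0,"ay":0,"az":0},{"gripper":0.0,"dx":0,"dy":0,"dz":0,"ax":0,"ay":0,"az":0}]}}

```text
time: 18.75
tcp_pos: [0.6245, -0.1204, 0.0202]
ee_rot: [-0.0, 0.738, 0.675, 0.0]
contact_force: [1.2, -0.1, -1.3]
gripper_width: 0.0208
grasp_force: 78.8
```

Request:
{"op": "drive_tool", "data": {"moves": [{"gripper":0.0,"dx":0,"dy":0,"dz":-0.001,"ax":0,"ay":0,"az":0},{"gripper":0.0,"dx":0,"dy":0,"dz":0,"ax":0,"ay":0,"az":0}]}}

```text
time: 18.95
tcp_pos: [0.6246, -0.1206, 0.0196]
ee_rot: [0.0, 0.738, 0.675, 0.0]
contact_force: [-1.2, -1.6, 6.0]
gripper_width: 0.0205
grasp_force: 79.5
```

Contact with the table. Release slowly and retreat upward.

Request:
{"op": "drive_tool", "data": {"moves": [{"gripper":0.025,"dx":0,"dy":0,"dz":0,"ax":0,"ay":0,"az":0},{"gripper":0.035,"dx":0,"dy":0,"dz":0,"ax":0,"ay":0,"az":0},{"gripper":0.045,"dx":0,"dy":0,"dz":0,"ax":0,"ay":0,"az":0},{"gripper":0.05,"dx":0,"dy":0,"dz":0.005,"ax":0,"ay":0,"az":0},{"gripper":0.05,"dx":0,"dy":0,"dz":0.02,"ax":0,"ay":0,"az":0},{"gripper":0.05,"dx":0,"dy":0,"dz":0.04,"ax":0,"ay":0,"az":0},{"gripper":0.05,"dx":0,"dy":0,"dz":0.045,"ax":0,"ay":0,"az":0},{"gripper":0.05,"dx":0,"dy":0,"dz":0.045,"ax":0,"ay":0,"az":0},{"gripper":0.05,"dx":0,"dy":0,"dz":0.045,"ax":0,"ay":0,"az":0},{"gripper":0.05,"dx":-0.03,"dy":0,"dz":0.03,"ax":0,"ay":0,"az":0}]}}

```text
time: 19.95
tcp_pos: [0.5962, -0.1206, 0.2518]
ee_rot: [0.001, 0.738, 0.675, 0.001]
contact_force: [-0.4, -0.2, 0.0]
gripper_width: 0.0504
grasp_force: 0.0
```

Request:
{"op": "drive_tool", "data": {"moves": [{"gripper":0.05,"dx":-0.04,"dy":-0.02,"dz":0,"ax":0,"ay":0,"az":0},{"gripper":0.05,"dx":-0.04,"dy":-0.02,"dz":0,"ax":0,"ay":0,"az":0},{"gripper":0.05,"dx":-0.04,"dy":-0.02,"dz":0,"ax":0,"ay":0,"az":0},{"gripper":0.05,"dx":-0.03,"dy":-0.02,"dz":0,"ax":0,"ay":0,"az":0},{"gripper":0.05,"dx":0,"dy":0,"dz":0,"ax":0,"ay":0,"az":0},{"gripper":0.05,"dx":0,"dy":0,"dz":0,"ax":0,"ay":0,"az":0}]}}

```text
time: 20.55
tcp_pos: [0.444, -0.2008, 0.2497]
ee_rot: [0.0, 0.738, 0.674, 0.0]
contact_force: [1.2, 0.3, 0.8]
gripper_width: 0.0503
grasp_force: 0.0
```

```bash
python3 - <<'E'
from h import *
b=grab("top")["pixels"][80:280,220:520,::-1];a=grab("scene")["pixels"][200:400,170:470,::-1]
cv2.imwrite('pics/c6.png',np.vstack([cv2.resize(b,(450,300)),cv2.resize(a,(450,300))]))
o=status.get_obs();print(o["time"],o["tcp_pos"],o["contact_force"])
E
```

```text
20.65 [ 0.44486646 -0.20016016  0.24920257] [-0.60403742 -0.31429624  0.15277614]
```

View pics/c6.png

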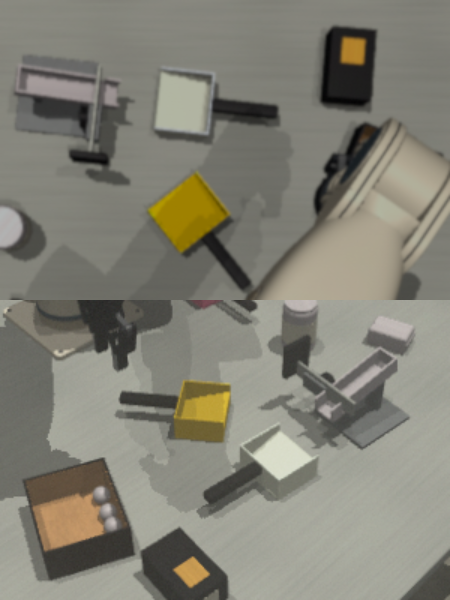

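The scoop stands empty and flat at (185,103) in the top crop, the gate is shut, and the three balls are in the carton at (100,495)-(110,525) in the scene crop. I'm handing the job in.

```bash
python3 -c "
from cell import finish_job
print(finish_job())"
```

```text
the job is handed in; nothing more can be done
None
```

The job is handed in at about 20.7 s of the allowed 72 s: the gate was pulled to its stop and eased home, all three balls are in the carton, and the empty scoop stands flat and upright on the table.

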